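Lay the culture flask down in the rocker and close the bail over it

ROBOT

A 6-joint arm with a two-finger parallel gripper is mounted at the origin on a cart in front of the work surface, level with it; the furniture and walls round the work are solid. World frame = base frame: x ahead of the robot, y to its left, z up, the work surface at z = 0. Lengths are in m, angles in rad, forces in N, time in s.
With the tool pointing down it reaches from about 0.3 to 0.775 m from the base axis. Payload 14.6 kg.
Tool frame: the origin (TCP) lies between the finger pads; the fingertips stand ctrl.tip_extent ahead of it and the grasp point (between the pads) lies 3 mm ahead of it (ctrl.tip_extent is the distance from the TCP to the fingertips, in m); z points along the fingers, y is the line along which they close (so a half turn about z gives the same grasp; the last joint's range is limited). The gripper opens to 94 mm and grips with 3 to 60 N. Pads are 16 mm wide; open, the fingers measure 119 mm over their backs; the gripper's body (75 mm by 177 mm) begins 78 mm behind the grasp point.
Start: joints at [1.238, 0.3, 1.521, -0, 1.321, -0.067], TCP at [0.144, 0.531, 0.227] pointing down, gripper open.
Joint ranges: [-3.03, 3.03], [-0.79, 2.21], [0.23, 2.52], [-1.04, 4.18], [0, 3.07], [-2.55, 2.55]. Speed limits (rad/s): [2.22, 2.22, 2.57, 3.14, 3.14, 3.14].

INTERFACE

Orientations are given as [roll, pitch, yaw] about the fixed x, y, z axes, in that order (R = Rz(yaw) Ry(pitch) Rx(roll)).
In Python, from station import ctrl, eyes gives the robot as it stands. The module is installed in compiled form; this text tells all that it offers.
- The arm moves only by the tool step_hand, called after ">>>" as a command line: name --argument value ..., lists and objects as JSON in quotes. Schema: {"type":"object","properties":{"offsets":{"type":"array","items":{"type":"array","items":{"type":"array","items":{"type":"number"},"minItems":6,"maxItems":6},"minItems":1,"maxItems":10},"minItems":1,"maxItems":1},"finger_gap":{"type":"number"},"grip_force":{"type":"number"},"only":{"type":"string"},"quiet":{"type":"boolean"},"lines":{"type":"string"}},"required":["offsets"],"additionalProperties":false}. offsets is a list that holds a single list of rows (three levels of brackets), with 1 to 10 rows, each of 6 numbers: dx, dy, dz in shares of the most that a row can go, 1 being 50 mm, then a rotation vector rx, ry, rz in fractions of the full range, 1 being 2 pi rad; each row shifts and turns the commanded pose from where the row before left it, along the tool's axes as they then stand; what a row does not reach is not made up. A row lasts 1/10 s, in which the tool goes at most 0.05 m and 0.15 rad, less where a joint would pass 70% of its speed; a pose out of reach is approached as far as the arm can. finger_gap is the finger opening in m, set as the call begins (left out keeps the last). The fingers move at their own pace and stop on an object; grip_force is the grip in N (left out, the last holds). Time passes only in rows, so rows that do not move let the fingers close. The tool returns the time, the measured TCP pose, the force, the opening and the grip force at its end. only (a regular expression) keeps the lines of the reply that match it, lines (a string "A,B") keeps lines A to B, and quiet returns only ok. No shift or turn number may pass 1 either way. Input that does not fit is refused with a message, and nothing moves.
- ctrl.get_obs(): the state, without advancing time (a new reading comes with each control period).
- eyes.camera(name): name is "scene" or "top" or "wrist"; returns a dict with "pixels" (400x640x3 uint8, blue, green, red), "fx", "fy", "cx", "cy" (pixels), "extrinsics" (4x4, takes a point from camera to world coordinates). Camera axes: x right, y up, looking along -z (the intrinsics and any distortion apply to the point x, -y, -z); pixel columns grow to the right and rows downward; lengths in m; the calibration is good to about 2 mm. A picture is of the moment at which its call begins. There is no depth.
- ctrl.hand_in(): hands the job in; it is judged then, once.
The state is a dict: "time_s": time; "qpos": joint angles; "joint_vel": joint speeds; "tau": joint torques, N m; "ee_pos": TCP position; "eef_rot": TCP orientation; "force": force on the tool from outside, world axes, zero at the start; "moment": the same for the moment, N m; "grip_width": finger opening in m; "grip_force": force on a finger pad.
Only numpy, scipy, OpenCV 4.12 (cv2) and the standard library are available. Lean on these libraries where they do the work, as an engineer would, in place of code of your own. Each camera call takes 0.05 s, during which the arm holds its last target. There are 200 camera calls.

TASK

A filled culture flask has been left standing on its heel in the near bay of the bench rocker. Only by pushing with the fingertips, without gripping or lifting anything, tip it over, away from the bay's end stop, so that it lies flat in the bay with its angled neck pointing up, then push it back by the cap until its heel is home against the end stop, and last swing the near bay's wire bail over and press it fully down in front of the flask's shoulders. Leave the loaded flask in the other bay and the other things on the worktop where they are.

Things in the scene. Friction and masses are not known exactly. Their poses are not given: they have to be found in the camera images.
- rocker: White bench rocker, aluminium platform on top, fixed, does not rock. Housing 195x180 mm, platform 226 (x) x 216 (y) mm; panel with two black knobs on the -y side. Origin: centre of underside, on the worktop; x runs along its two bays, from end stops to open ends. Bays: lanes with ribbed rubber mats, mat top 80 mm above the worktop; near one (the job) centred at y = -52 mm, other at +52 mm.
- bay_home (a point): Point on the near bay's mat, centre line, at the face of the end stop. Axes as the rocker's: x along the bay away from the stop, y across, z up. End stop: plate at x = -5 to 0 mm, 92 mm wide, 22 mm high over the mat. Side rails 12 mm high, 74 mm apart inside, x = 0 to 70 mm; then open to the platform's end at x = 193 mm. Bail hinge ears outside the rails, 22 mm high.
- flask: Clear culture flask, pink medium, blue screw cap on a short angled neck, 129 long, 68 wide, 32 mm thick, about 0.11 kg. Own x from heel to cap, z from lower to upper broad face; origin: middle of the lower face. Starts standing on its heel (x up) between the rails, upper face towards the end stop, 2 to 14 mm from it. A push under 1 N near the top tips it; past about 17 degrees it falls.
- flask_heel (a point): Middle of the heel edge of the flask's lower broad face (own x = -64.7 mm, z = 0). Flask lying home: this point is at bay_home. Standing, the lower face looks to the bay's open end and the upper face is 32 mm behind this point. The flask turns about this edge as it falls, and then lies about 34 to 46 mm short of the stop.
- flask_cap (a point): Centre of the end face of the flask's cap (own x = +64.6 mm, z = 20 mm). From the heel the body is 68 mm wide for 80 mm, then tapers in shoulders to 32 mm at 104 mm; neck and cap, 30 mm across, go on to 129 mm. Lying flat, the body is 32 mm high and the cap spans 4 to 37 mm above the mat.
- bail (a joint): Hinge angle of the near bay's wire bail: 0 closed, arms level; grows as it swings up and back over the end stop; starts at 2.1 to 2.35, limit 2.4. Stiff hinge (about 0.5 N at the crown), stays where left. Hinge line along y at bay x = 5 mm, 16 mm above the mat. It goes fully down only with the flask's heel within about 6 mm of the stop.
- bail_crown (a point): Middle of the bail's arch. Steel wire 4 mm thick: arms 88 mm apart run outside the rails, bend in along the shoulders and rise to an arch 44 mm wide over the neck. From bay_home, at hinge angle a: x = 5 + 101 cos a - 28 sin a mm, height 16 + 101 sin a + 28 cos a mm, on the centre line (closed: 106 and 44 mm).
- flask_done: Second, equal flask, already lying flat in the other bay under its closed (fixed) bail; leave it alone. Origin at the middle of its lower broad face.
- vial_stain: Bystander: small vial with a red cap, 29 mm across, 63 mm tall, standing. Origin at the centre of its underside.
- vial_fix: Bystander: small vial with a black cap, 29 mm across, 63 mm tall, standing. Origin at the centre of its underside.
- beaker: Bystander: small empty glass beaker, 49 mm across, 62 mm tall. Origin at the centre of its underside.
- timer: Bystander: white lab timer lying flat, 68 x 62 x 18 mm. Origin at the centre of its underside.
- marker: Bystander: marker pen with a black cap, 135 mm long, 17 mm thick, lying on the worktop. Origin at the middle of its underside.

How it is judged:
On the way, in this order (a step that is already met when the one before it is completed fails the run):
1. the flask lies flat in the bay, lower face down, at rest, still short of the end stop (angle between flask's own z axis and vertical below 0.08 rad and height (world z) of flask below 0.087 m and linear speed of flask below 0.03 m/s and x of flask_heel in the frame of bay_home above 0.012 m), for 0.2 s.
2. the flask's heel is home against the end stop (angle between flask's own z axis and vertical below 0.08 rad and x of flask_heel in the frame of bay_home below 0.006 m), for 0.2 s.
3. the bail is fully down (value of joint bail below 0.06 rad), for 0.2 s.
At the end, for the whole second after the job is handed in: The flask lies flat on the near bay's mat (within 0.08 rad, neck angled up), its heel within 6 mm of the end stop and 7 mm of the centre line, at rest; the bail is down (joint under 0.06 rad); the second flask is where it was (all of step 2 and height (world z) of flask between 0.075 and 0.087 m and x of flask_heel in the frame of bay_home above -0.004 m and y of flask_heel in the frame of bay_home between -0.007 and 0.007 m and value of joint bail below 0.06 rad and linear speed of flask below 0.02 m/s and distance of flask_done from where it was at the start of the episode below 0.01 m); the robot touches nothing.
It fails at once if the flask is lifted (heel 50 mm or cap 155 mm above the mat) (height (world z) of flask_heel above 0.13 m or height (world z) of flask_cap above 0.235 m).
It fails at once if the flask is carried or knocked out of the bay (horizontal distance between flask_heel and bay_home above 0.1 m or height (world z) of any of flask_heel, flask_cap below 0.06 m).
It fails at once if the flask in the other bay is disturbed (distance of flask_done from where it was at the start of the episode above 0.01 m).
It fails at once if a bystander on the worktop is moved (distance of any of vial_stain, vial_fix, beaker, timer, marker from where it was at the start of the episode above 0.02 m).
It also fails if it takes over 67 s, if anything falls off the work surface, if the arm or the gripper's body presses on something with over 40 N, if the wrist force passes 120 N, or if a joint passes its speed limit or range.

## Working session

There is one attempt and no reset: what is moved stays moved. The work goes in short steps, Python scripts to look and compute and a tool call to move; the robot and the scene stay as the last step left them, time stands still between calls to the robot, and variables do not carry over. Pictures are saved under pics/ and viewed, at most 10 in all, crops included, and the job is handed in when it is done.

```bash
mkdir -p pics; ls; python3 - <<'E'
from station import ctrl, eyes
import cv2, json
o=ctrl.get_obs(); print(o['time_s'],o['ee_pos'],o['eef_rot'],ctrl.tip_extent,o['grip_width'])
for n in ("scene","top"):
    c=eyes.camera(n); cv2.imwrite(f"pics/{n}0.png",c["pixels"]); print(n,c["fx"],c["fy"],c["cx"],c["cy"],c["extrinsics"], [k for k in c])
E
```

```text
pics
0.0 [0.14441078 0.53044387 0.22686986] [-3.14039490e+00 -5.35371295e-05  2.87578319e+00] 0.022 0.09359132746662523
scene 379.7298521137552 379.7298521137552 322.7452741271141 199.13751149392053 [[ 0.82008449  0.35264886 -0.45066641  0.19422428]
 [-0.57214043  0.52016468 -0.63410097 -0.4109459 ]
 [ 0.01080576  0.77786084  0.62834365  0.70296825]
 [ 0.          0.          0.          1.        ]] ['pixels', 'fx', 'fy', 'cx', 'cy', 'extrinsics']
top 466.75997809453736 466.75997809453736 321.36217861806824 197.81098002640587 [[-0.02390064  0.99874313 -0.04405581  0.5256374 ]
 [-0.99969786 -0.02362399  0.00678949  0.16508223]
 [ 0.00574019  0.04420477  0.999006    1.51411694]
 [ 0.          0.          0.          1.        ]] ['pixels', 'fx', 'fy', 'cx', 'cy', 'extrinsics']
```

View pics/scene0.png

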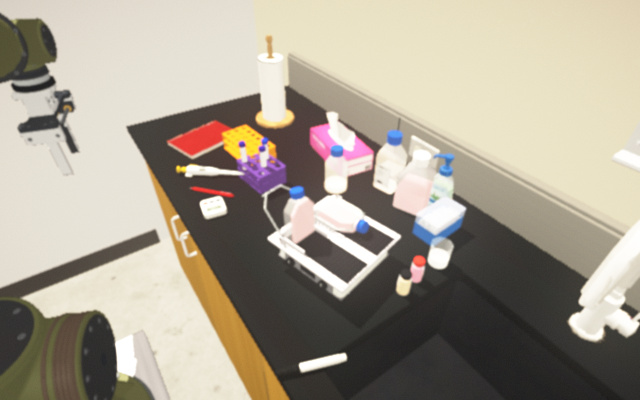

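View pics/top0.png

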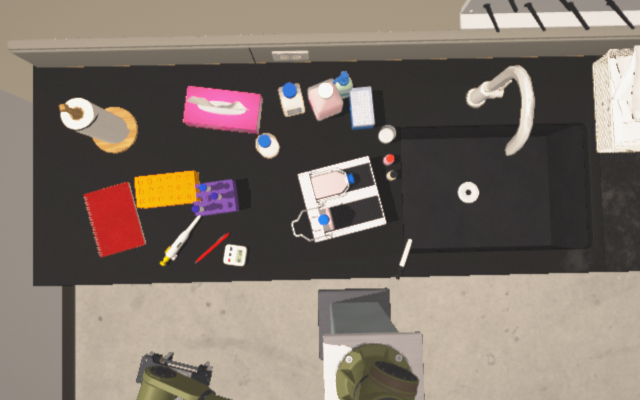

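The top view shows the rocker around (342,200). Its bays run right (about world -y), with the flask cap at about (323,220) and the bail lying to the left. I'll enlarge that area to measure it.

```bash
python3 - <<'E'
import cv2
a=cv2.imread("pics/top0.png")[145:255,280:410]
b=cv2.imread("pics/scene0.png")[170:300,250:410]
a=cv2.resize(a,None,fx=6,fy=5.4,interpolation=cv2.INTER_CUBIC) if 0 else cv2.resize(a,None,fx=5,fy=5,interpolation=cv2.INTER_CUBIC)
b=cv2.resize(b,None,fx=4.5,fy=4.5,interpolation=cv2.INTER_CUBIC)
cv2.imwrite("pics/a.png",a);cv2.imwrite("pics/b.png",b);print(a.shape,b.shape)
E
```

```text
(550, 650, 3) (585, 720, 3)
```

View pics/a.png

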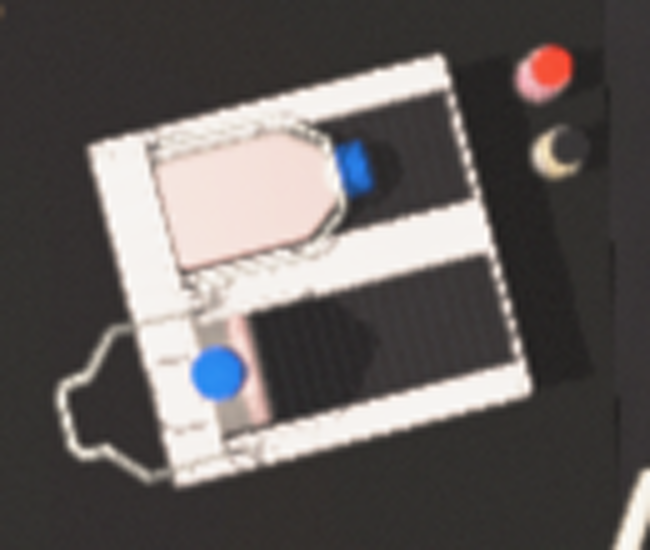

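View pics/b.png

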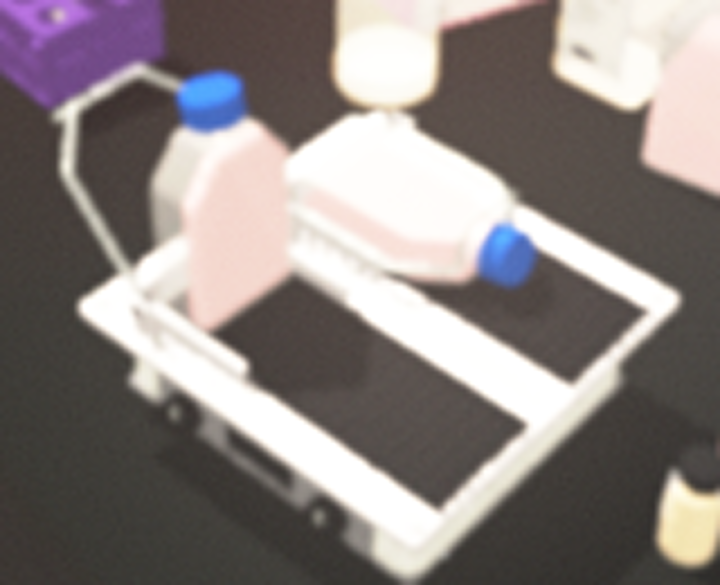

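Platform corners in the top crop are at (90,147), (443,57), (530,393) and (178,487). The flask's cap is at (218,373) and the bail crown at about (68,425). In the scene crop the cap top is at (211,85) and the crown at about (100,92).

```bash
cat > h.py <<'E'
import numpy as np
from station import ctrl, eyes
C={"scene":(379.72985,322.74527,199.13751,np.array([[0.82008449,0.35264886,-0.45066641,0.19422428],[-0.57214043,0.52016468,-0.63410097,-0.4109459],[0.01080576,0.77786084,0.62834365,0.70296825],[0,0,0,1]])),
"top":(466.75998,321.36218,197.81098,np.array([[-0.02390064,0.99874313,-0.04405581,0.5256374],[-0.99969786,-0.02362399,0.00678949,0.16508223],[0.00574019,0.04420477,0.999006,1.51411694],[0,0,0,1]]))}
def proj(n,P):
    f,cx,cy,E=C[n]; p=(np.atleast_2d(P)-E[:3,3])@E[:3,:3]
    return np.c_[cx+f*p[:,0]/-p[:,2], cy+f*p[:,1]/p[:,2]]
def ray(n,uv,z):
    f,cx,cy,E=C[n]; d=E[:3,:3]@np.array([(uv[0]-cx)/f,-(uv[1]-cy)/f,-1]); o=E[:3,3]
    return o+d*(z-o[2])/d[2]
top=lambda u,v:((u+.5)/5-.5+280,(v+.5)/5-.5+145)
sc=lambda u,v:((u+.5)/4.5-.5+250,(v+.5)/4.5-.5+170)
E
python3 - <<'E'
from h import *
from scipy.optimize import least_squares
cs=np.array([[-113,108],[113,108],[113,-108],[-113,-108]])/1000
T=np.array([top(*p) for p in [(90,147),(443,57),(530,393),(178,487)]])
S=np.array([sc(*p) for p in [(680,295),(412,550),(80,303)]]); 
def W(q,l):
    c,s=np.cos(q[2]),np.sin(q[2]); l=np.atleast_2d(l)
    return np.c_[q[0]+c*l[:,0]-s*l[:,1],q[1]+s*l[:,0]+c*l[:,1],l[:,2]]
L=lambda z:np.c_[cs,np.full(4,z)]
def f(q,w=1):
    P=W(q,L(q[3])); return np.r_[(proj("top",P)-T).ravel(),w*(proj("scene",P[[1,2,3]])-S).ravel()]
for w in (0,.7):
  r=least_squares(f,[.5,.12,-1.35,.08],args=(w,)); q=r.x; print(q,np.round(f(q,1),1))
bh=W(q,[[-.080,-.052,.08]])[0]; print("bay_home",bh)
ux=np.array([np.cos(q[2]),np.sin(q[2])]);uy=np.array([-ux[1],ux[0]])
def loc(P): d=P[:2]-bh[:2]; return np.round([d@ux*1e3,d@uy*1e3,(P[2]-.08)*1e3],1)
print("cap top",loc(ray("top",top(218,373),.209)),"scene",loc(ray("scene",sc(211,85),.209)))
for a in (2.1,2.15,2.2,2.25,2.3,2.35):
  x=5+101*np.cos(a)-28*np.sin(a);z=16+101*np.sin(a)+28*np.cos(a)
  P=W(q,[[-.08+x/1e3,-.052,.08+z/1e3]])
  print(a,round(x),round(z),(proj("top",P)-[280,145])*5,(proj("scene",P)-[250,170])*4.5)
E
```

```text
[ 0.58509852  0.09248639 -1.34112067  0.07073259] [ 0.   0.1 -0.2 -0.   0.3  0.1 -0.1 -0.2 -1.   2.2  0.1  0.9 -0.5  2.3]
[ 0.58527334  0.09245573 -1.3423681   0.07628005] [-0.  -0.2  0.1 -0.3  0.5  0.1 -0.2 -0.2 -0.6  0.6  0.2 -0.8 -0.6  0.5]
bay_home [0.51650837 0.15860238 0.08      ]
cap top [  7.5   5.2 129. ] scene [ 10.9   3.8 129. ]
2.1 -70 89 [[ 86.90268521 413.42382376]] [[94.8752299  83.36037033]]
2.15 -74 85 [[ 81.22958465 414.8354593 ]] [[90.79661215 86.44692497]]
2.2 -77 81 [[ 75.93306067 416.14779527]] [[87.03723137 89.92538866]]
2.25 -80 77 [[ 71.02499808 417.35793948]] [[83.60186623 93.78149064]]
2.3 -83 73 [[ 66.51581457 418.46338172]] [[80.49432424 98.00039221]]
2.35 -86 68 [[ 62.41446262 419.46199241]] [[ 77.71748281 102.56676572]]
```

Careful with the scale: shifts go in shares of 50 mm and turns go in shares of 2 pi rad. That gives: -0.042 m is -0.84, -0.019 m is -0.38, 0.1 rad / 6.2832 = 0.0159.

>>> step_hand --offsets '[[[0,0,-0.6,0,0,0],[-0.84,-0.38,-0.02,0,0,0.0159],[-0.84,-0.3,-0.02,0,0,0],[-0.84,-0.3,-0.02,0,0,0],[-0.84,-0.3,-0.02,0,0,0],[-0.84,-0.3,-0.02,0,0,0],[-0.84,-0.3,-0.02,0,0,0],[-0.84,-0.3,-0.02,0,0,0],[-0.84,-0.3,-0.02,0,0,0],[0,0,0,0,0,0]]]' --finger_gap 0.0 --grip_force 10

```text
time_s: 1.1
ee_pos: [0.4198, 0.2951, 0.2651]
eef_rot: [-3.141, 0.0, 2.771]
force: [-0.7, 0.7, -0.9]
grip_width: 0.0178
grip_force: 0.0
```

```bash
cat >> h.py <<'E'
BH=np.array([0.5165,0.1586,0.08]); TH=-1.3424
UX=np.array([np.cos(TH),np.sin(TH),0]);UY=np.array([-UX[1],UX[0],0])
def b2w(x,y,z): return BH+UX*x/1e3+UY*y/1e3+np.array([0,0,z/1e3])
def w2b(P): d=np.asarray(P)-BH; return np.round([d@UX*1e3,d@UY*1e3,d[2]*1e3],1)
def st():
    from scipy.spatial.transform import Rotation as Ro
    o=ctrl.get_obs(); p=np.array(o['ee_pos']);R=Ro.from_euler('xyz',o['eef_rot']).as_matrix()
    tip=p+R[:,2]*ctrl.tip_extent
    print('t',round(o['time_s'],2),'tip bay',w2b(tip),'yaw err',round((np.arctan2(R[1,0],R[0,0])-(TH+np.pi)+np.pi)%(2*np.pi)-np.pi,3),'F',np.round([o['force']@UX,o['force']@UY,o['force'][2]],1),'tool z',R[:,2].round(3))
    return R,tip
def togo(x,y,z):
    R,t=st(); print('tool move',np.round(R.T@(b2w(x,y,z)-t),4))
E
python3 -c "
from h import *; togo(-75,0,160)"
```

```text
t 1.1 tip bay [-154.8  -63.3  163.1] yaw err 0.972 F [-0.8 -0.5 -0.9] tool z [-0.    -0.001 -1.   ]
tool move [-0.0973 -0.0302  0.0031]
```

To row units: -0.049 m is -0.98, -0.015 m is -0.3, 0.14 rad / 6.2832 = 0.0223.

>>> step_hand --offsets '[[[-0.98,-0.3,0,0,0,0],[-0.98,-0.3,0,0,0,0],[0,0,0,0,0,0.0223],[0,0,0,0,0,0.0223],[0,0,0,0,0,0.0223],[0,0,0,0,0,0.0223],[0,0,0,0,0,0.0223],[0,0,0,0,0,0.0223],[0,0,0,0,0,0.021],[0,0,0,0,0,0]]]'

```text
time_s: 2.1
ee_pos: [0.4955, 0.2369, 0.2652]
eef_rot: [-3.141, 0.0, 1.802]
force: [1.0, 0.7, 0.4]
grip_width: 0.0006
grip_force: 0.0
```

```bash
python3 - <<'E'
from h import *
import cv2
togo(-35,0,108)
c=eyes.camera("wrist"); cv2.imwrite("pics/w1.png",c["pixels"]); np.savez("w1.npz",f=c["fx"],cx=c["cx"],cy=c["cy"],E=c["extrinsics"]); print(c["fx"],c["cx"],c["cy"],c["extrinsics"])
E
```

```text
t 2.1 tip bay [-81.1  -2.8 163.2] yaw err 0.003 F [-0.4  1.1  0.4] tool z [-0.001 -0.    -1.   ]
tool move [-0.0461  0.0027  0.0552]
309.01181266729475 322.7967799465526 201.7043340981491 [[ 9.73264591e-01 -2.21243240e-01 -6.17046586e-02  4.77604342e-01]
 [ 2.29686698e-01  9.37207166e-01  2.62462850e-01  3.13461292e-01]
 [-2.38083123e-04 -2.69618538e-01  9.62967179e-01  4.22640796e-01]
 [ 0.00000000e+00  0.00000000e+00  0.00000000e+00  1.00000000e+00]]
```

View pics/w1.png

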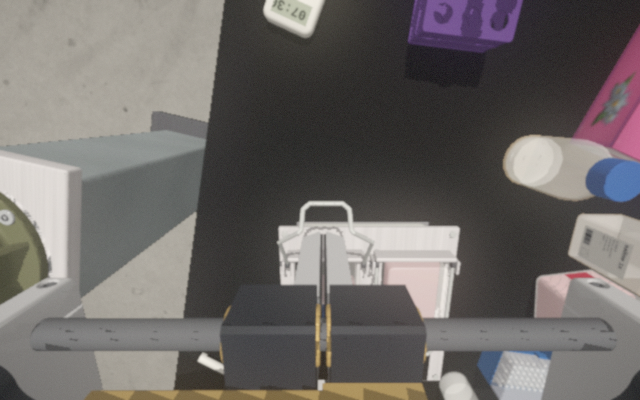

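The wrist view shows the bail arch at (302–351,204) and the platform's end edge running from (279,227) to (460,227). The fingertips are at about (322,237), centred on the arch. I'll use these to check the lateral alignment.

```bash
python3 - <<'E'
from h import *
w=np.load("w1.npz"); C["wrist"]=(float(w['f']),float(w['cx']),float(w['cy']),w['E'])
for z in (.150,.157,.165): print("crown",w2b(ray("wrist",(326.5,204),z)))
for p in ((279,227),(460,227)): print("corner",w2b(ray("wrist",p,.077)))
print("tip proj",proj("wrist",b2w(-81.1,-2.8,163)))
for n in("top","scene"):
  for p in ((-113,-56,-4),(-113+80,160,-4)): pass
E
```

```text
crown [-81.1   0.8  70. ]
crown [-83.1   0.7  77. ]
crown [-85.5   0.6  85. ]
corner [-31.5 -54.5  -3. ]
corner [-32.2 160.6  -3. ]
tip proj [[322.48074751 244.99688024]]
```

To row units: -0.026 m is -0.52, -0.01 m is -0.2.

>>> step_hand --offsets '[[[-0.5,0.06,0,0,0,0],[-0.52,0,0.2,0,0,0],[0,0,0.4,0,0,0],[0,0,0.42,0,0,0],[0,0,0,0,0,0],[-0.2,0,0,0,0,0],[-0.16,0,0,0,0,0]]]'

```text
time_s: 2.85
ee_pos: [0.5152, 0.1697, 0.2157]
eef_rot: [3.14, 0.0, 1.806]
force: [-0.2, 0.9, 0.4]
grip_width: 0.0005
grip_force: 0.0
```

```bash
python3 -c "
from h import *; st()"
```

```text
t 2.85 tip bay [-11.1   1.2 113.7] yaw err 0.006 F [-0.9  0.   0.4] tool z [ 0.002  0.    -1.   ]
```

>>> step_hand --offsets '[[[-0.14,0,0,0,0,0],[-0.14,0,0,0,0,0],[-0.14,0,0,0,0,0],[-0.14,0,0,0,0,0],[-0.14,0,0,0,0,0],[-0.14,0,0,0,0,0],[-0.14,0,0,0,0,0],[0,0,0,0,0,0]]]'

```text
time_s: 3.65
ee_pos: [0.5262, 0.1217, 0.2144]
eef_rot: [-3.142, 0.0, 1.803]
force: [-0.4, 0.5, 1.2]
grip_width: 0.0004
grip_force: 0.0
```

```bash
python3 - <<'E'
from h import *
import cv2
st()
cv2.imwrite("pics/s2.png",cv2.resize(eyes.camera("scene")["pixels"][170:300,250:410],None,fx=4.5,fy=4.5))
E
```

```text
t 3.65 tip bay [ 38.2   1.1 112.4] yaw err 0.004 F [-0.6 -0.3  1.2] tool z [-0. -0. -1.]
```

View pics/s2.png

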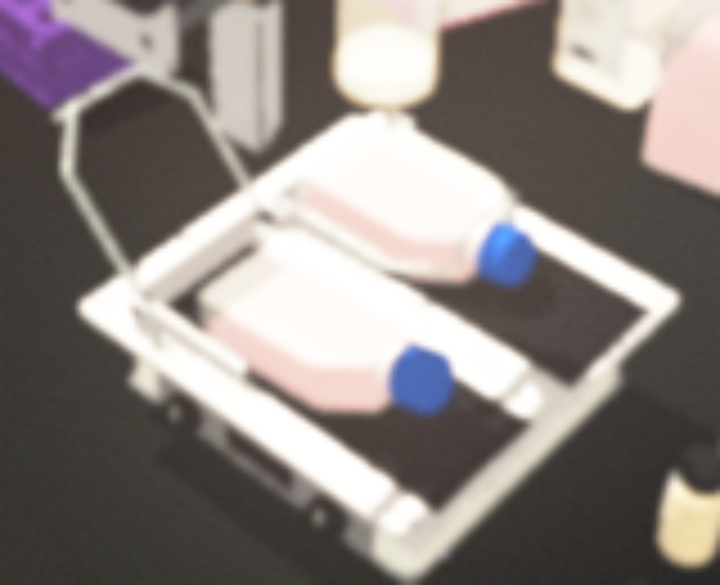

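The flask now lies flat with its neck up, cap at about (420,380) and heel short of the stop. Next I go over the cap to the open end and down.

To row units: -0.041 m is -0.82, -0.001 m is -0.02.

>>> step_hand --offsets '[[[-0.82,-0.02,0,0,0,0],[-0.82,0,0,0,0,0],[-0.82,0,0,0,0,0],[-0.8,0,0,0,0,0],[0,0,0.8,0,0,0],[0,0,0.8,0,0,0],[0,0,0.4,0,0,0],[0,0,0,0,0,0],[0,0,0,0,0,0]]]'

```text
time_s: 4.6
ee_pos: [0.563, -0.0362, 0.1153]
eef_rot: [3.141, 0.0, 1.804]
force: [0.3, 0.1, 0.8]
grip_width: 0.0003
grip_force: 0.0
```

```bash
python3 - <<'E'
from h import *
import cv2
st()
cv2.imwrite("pics/s3.png",cv2.resize(eyes.camera("scene")["pixels"][170:300,250:410],None,fx=4.5,fy=4.5))
E
```

```text
t 4.6 tip bay [200.3   1.2  13.3] yaw err 0.005 F [-0.   0.3  0.8] tool z [ 0.001 -0.    -1.   ]
```

View pics/s3.png

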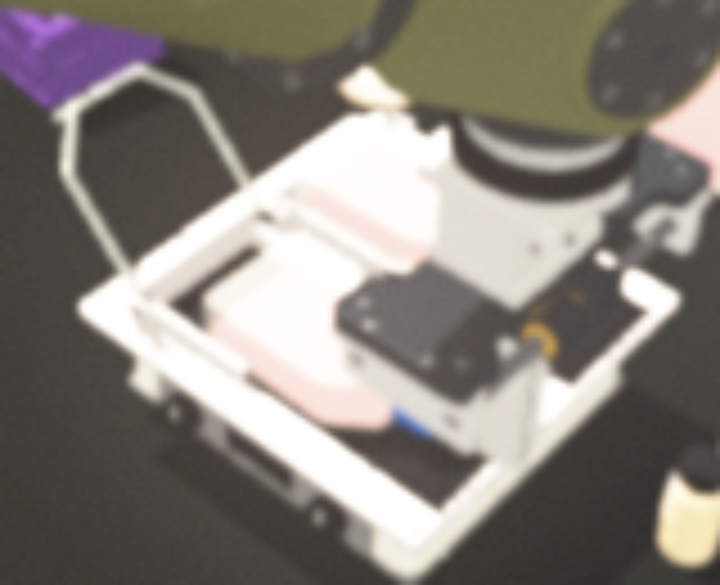

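The tool is in front of the cap with clearance. Now the push back.

To row units: 0.008 m is 0.16, 0.007 m is 0.14.

>>> step_hand --offsets '[[[0.16,-0.02,0.04,0,0,0],[0.16,0,0.02,0,0,0],[0.16,0,0,0,0,0],[0.16,0,0,0,0,0],[0.14,0,0,0,0,0],[0.14,0,0,0,0,0],[0.12,0,0,0,0,0]]]'

```text
time_s: 5.35
ee_pos: [0.5497, 0.0145, 0.1116]
eef_rot: [3.141, 0.0, 1.804]
force: [0.3, -2.3, 1.5]
grip_width: 0.0009
grip_force: 1.1
```

```bash
python3 -c "
from h import *; st()"
```

```text
t 5.35 tip bay [147.9  -0.3   9.6] yaw err 0.005 F [ 2.3 -0.3  1.5] tool z [ 0. -0. -1.]
```

>>> step_hand --offsets '[[[0.08,0,0,0,0,0],[0.06,0,0,0,0,0],[0.04,0,0,0,0,0],[0,0,0,0,0,0]]]'

```text
time_s: 5.75
ee_pos: [0.5477, 0.0226, 0.1116]
eef_rot: [3.141, 0.001, 1.804]
force: [1.4, -3.6, 2.0]
grip_width: 0.0003
grip_force: 1.9
```

```bash
python3 -c "
from h import *; st()"
```

```text
t 5.75 tip bay [139.6  -0.4   9.6] yaw err 0.005 F [3.8 0.6 2. ] tool z [ 0.    -0.001 -1.   ]
```

To row units: 0.002 m is 0.04.

>>> step_hand --offsets '[[[0.04,0,0,0,0,0],[0.04,0,0,0,0,0],[0,0,0,0,0,0]]]'

```text
time_s: 6.05
ee_pos: [0.5479, 0.0236, 0.1118]
eef_rot: [3.14, 0.006, 1.803]
force: [8.3, -24.1, -1.9]
grip_width: 0.0004
grip_force: 12.8
```

```bash
python3 -c "
from h import *; st()"
```

```text
t 6.05 tip bay [1.387e+02 1.000e-01 9.800e+00] yaw err 0.004 F [25.3  2.7 -1.9] tool z [ 0.003 -0.005 -1.   ]
```

>>> step_hand --offsets '[[[0.04,0,0,0,0,0],[0.02,0,0,0,0,0],[0,0,0,0,0,0]]]'

```text
time_s: 6.35
ee_pos: [0.548, 0.0242, 0.1122]
eef_rot: [3.138, 0.01, 1.803]
force: [12.9, -42.4, -1.4]
grip_width: 0.0003
grip_force: 21.7
```

```bash
python3 -c "
from h import *; st()"
```

```text
t 6.35 tip bay [138.3   0.3  10.2] yaw err 0.003 F [44.2  3.  -1.4] tool z [ 0.005 -0.009 -1.   ]
```

The force jump shows the heel is against the stop. I back off, rise, and go over to behind the bail crown.

To row units: -0.045 m is -0.9, -0.04 m is -0.8.

>>> step_hand --offsets '[[[-0.3,0,0,0,0,0],[-0.3,0,0,0,0,0],[0,0,-0.8,0,0,0],[0,0,-0.9,0,0,0],[0,0,-0.9,0,0,0],[0.8,0,-0.2,0,0,0],[0.9,0,0,0,0,0],[0.9,0,0,0,0,0],[0.9,0,0,0,0,0],[0.9,0,0,0,0,0]]]'

```text
time_s: 7.35
ee_pos: [0.5013, 0.216, 0.2513]
eef_rot: [-3.141, -0.001, 1.804]
force: [0.8, 0.8, 0.4]
grip_width: -0.0
grip_force: 0.0
```

>>> step_hand --offsets '[[[0.9,0,0,0,0,0],[0.4,0,0,0,0,0],[0,0,0,0,0,0]]]'

```text
time_s: 7.65
ee_pos: [0.4862, 0.2797, 0.2509]
eef_rot: [-3.14, -0.001, 1.807]
force: [0.2, 0.9, -0.6]
grip_width: 0.0005
grip_force: 0.0
```

```bash
python3 - <<'E'
from h import *
import cv2
togo(-108,0.5,65)
a=eyes.camera("scene")["pixels"][170:300,250:410]
b=eyes.camera("top")["pixels"][145:255,280:410]
cv2.imwrite("pics/s4.png",np.vstack([cv2.resize(a,(480,390)),cv2.resize(b,(480,203*1))]))
E
```

```text
t 7.65 tip bay [-124.9   -2.1  148.9] yaw err 0.008 F [-0.8  0.4 -0.6] tool z [-0.001  0.    -1.   ]
tool move [-0.0169  0.0026  0.0839]
```

View pics/s4.png

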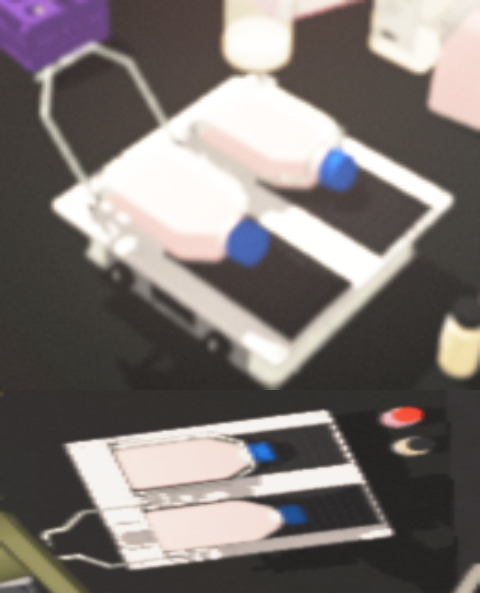

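The flask is home in the bay, with its cap at (248,240) in the picture and level with its neighbour. Now I lower behind the crown and swing the bail.

To row units: 0.03 m is 0.6, 0.027 m is 0.54.

>>> step_hand --offsets '[[[0,0.05,0.6,0,0,0],[0,0,0.6,0,0,0],[0,0,0.54,0,0,0],[0,0,0,0,0,0],[-0.3,0,0,0,0,0],[-0.28,0,0,0,0,0]]]'

```text
time_s: 8.35
ee_pos: [0.4972, 0.249, 0.1662]
eef_rot: [3.139, -0.001, 1.803]
force: [-11.5, 43.8, 27.4]
grip_width: 0.0008
grip_force: 25.4
```

```bash
python3 -c "
from h import *; st()"
```

```text
t 8.35 tip bay [-92.4   1.7  64.2] yaw err 0.004 F [-45.3  -1.3  27.4] tool z [ 0.002  0.002 -1.   ]
```

>>> step_hand --offsets '[[[-0.28,0,-0.24,0,0,0],[-0.28,0,-0.24,0,0,0],[-0.28,0,-0.14,0,0,0],[-0.28,0,-0.14,0,0,0],[-0.34,0,-0.06,0,0,0],[-0.34,0,-0.06,0,0,0],[0,0,0,0,0,0]]]'

```text
time_s: 9.05
ee_pos: [0.5176, 0.16, 0.2091]
eef_rot: [3.141, 0.0, 1.801]
force: [0.4, -0.5, -1.4]
grip_width: 0.0006
grip_force: 0.0
```

```bash
python3 - <<'E'
from h import *
import cv2
togo(-5,0.5,106)
a=eyes.camera("scene")["pixels"][170:300,250:410]
cv2.imwrite("pics/s5.png",cv2.resize(a,(480,390)))
E
```

```text
t 9.05 tip bay [ -1.1   1.4 107.1] yaw err 0.002 F [ 0.6  0.3 -1.4] tool z [ 0.001 -0.    -1.   ]
tool move [ 0.0039 -0.0009  0.0011]
```

View pics/s5.png

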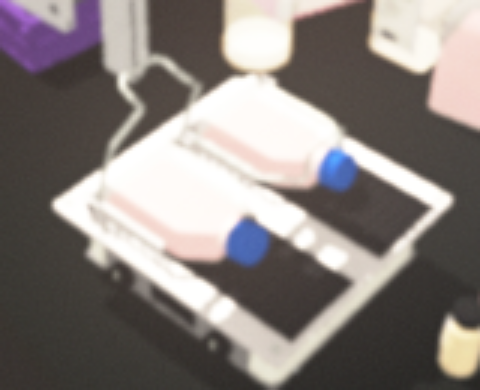

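```bash
python3 - <<'E'
from h import *
k=lambda P:((proj("scene",P)-[250,170])*3).round(0)[0]
print("tip",k(b2w(-1,1,107)))
def bail(a,y,r=101,h=28):
    return b2w(5+r*np.cos(a)-h*np.sin(a),y,16+r*np.sin(a)+h*np.cos(a))
for a in (0.9,1.1,1.3,1.5,1.7): print(a,k(bail(a,-22)),k(bail(a,0)),k(bail(a,22)),"armbend",k(bail(a,-44,75,0)),k(bail(a,44,75,0)))
E
```

```text
tip [126.  74.]
0.9 [149. 112.] [171.  97.] [193.  83.] armbend [135. 171.] [219. 112.]
1.1 [129.  92.] [151.  78.] [172.  64.] armbend [122. 155.] [206.  96.]
1.3 [108.  78.] [130.  64.] [152.  50.] armbend [107. 140.] [193.  83.]
1.5 [88. 68.] [110.  54.] [132.  41.] armbend [ 93. 128.] [178.  72.]
1.7 [70. 63.] [92. 49.] [113.  37.] armbend [ 79. 119.] [164.  64.]
```

The bail is at about 1.25 rad with the finger behind its crown. I continue the arc.

To row units: -0.013 m is -0.26, -0.012 m is -0.24.

>>> step_hand --offsets '[[[-0.24,-0.02,0.04,0,0,0],[-0.24,0,0.06,0,0,0],[-0.24,0,0.08,0,0,0],[-0.26,0,0.16,0,0,0],[-0.24,0,0.16,0,0,0],[-0.16,0,0.14,0,0,0],[-0.14,0,0.14,0,0,0],[0,0,0,0,0,0]]]'

```text
time_s: 9.9
ee_pos: [0.5333, 0.0875, 0.1682]
eef_rot: [-3.14, -0.0, 1.803]
force: [0.1, -0.8, -0.3]
grip_width: 0.0003
grip_force: 0.0
```

```bash
python3 - <<'E'
from h import *
import cv2
st()
a=eyes.camera("scene")["pixels"][170:300,250:410]
cv2.imwrite("pics/s6.png",cv2.resize(a,(480,390)))
E
```

```text
t 9.9 tip bay [73.1  0.3 66.2] yaw err 0.004 F [ 0.8 -0.1 -0.3] tool z [-0.002 -0.    -1.   ]
```

View pics/s6.png

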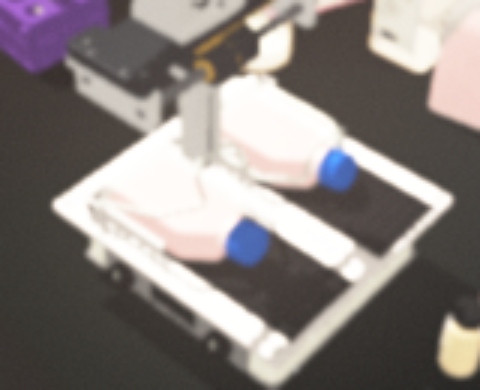

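To row units: -0.025 m is -0.5, 0.015 m is 0.3.

>>> step_hand --offsets '[[[0.12,0,0,0,0,0],[0,0,-0.5,0,0,0],[0,0,-0.5,0,0,0],[-0.24,0,0,0,0,0],[-0.24,0,0,0,0,0],[0,0,0,0,0,0],[0,0,0.3,0,0,0],[0,0,0.24,0,0,0]]]'

```text
time_s: 10.75
ee_pos: [0.5373, 0.0707, 0.191]
eef_rot: [-3.14, -0.0, 1.803]
force: [-0.0, -0.4, 0.1]
grip_width: 0.0006
grip_force: 0.0
```

```bash
python3 -c "
from h import *; st()"
```

```text
t 10.75 tip bay [90.3  0.4 89. ] yaw err 0.004 F [ 0.4 -0.1  0.1] tool z [-0.001 -0.    -1.   ]
```

>>> step_hand --offsets '[[[-0.04,0,0.14,0,0,0],[-0.04,0,0.14,0,0,0],[-0.06,0,0.16,0,0,0],[-0.06,0,0.16,0,0,0],[-0.02,0,0.1,0,0,0],[-0.02,0,0.08,0,0,0],[0,0,0,0,0,0]]]'

```text
time_s: 11.45
ee_pos: [0.5404, 0.059, 0.153]
eef_rot: [-3.141, -0.0, 1.804]
force: [-0.1, 0.4, -0.4]
grip_width: 0.0005
grip_force: 0.0
```

```bash
python3 -c "
from h import *; st()"
```

```text
t 11.45 tip bay [102.4   0.7  51. ] yaw err 0.004 F [-0.4  0.  -0.4] tool z [-0.001  0.    -1.   ]
```

To row units: 0.003 m is 0.06, 0.002 m is 0.04.

>>> step_hand --offsets '[[[-0.02,0,0.06,0,0,0],[-0.02,0,0.04,0,0,0],[0,0,0,0,0,0]]]'

```text
time_s: 11.75
ee_pos: [0.541, 0.0571, 0.1483]
eef_rot: [3.142, 0.0, 1.804]
force: [0.8, -0.1, 0.3]
grip_width: 0.001
grip_force: 0.0
```

```bash
python3 -c "
from h import *; st()"
```

```text
t 11.75 tip bay [104.4   0.9  46.3] yaw err 0.005 F [0.3 0.8 0.3] tool z [ 0. -0. -1.]
```

>>> step_hand --offsets '[[[0,0,0.04,0,0,0],[0,0,0.02,0,0,0],[0,0,0,0,0,0]]]'

```text
time_s: 12.05
ee_pos: [0.5414, 0.0571, 0.147]
eef_rot: [3.14, 0.001, 1.804]
force: [-4.8, -0.6, 15.0]
grip_width: 0.0003
grip_force: 7.6
```

```bash
python3 -c "
from h import *; st()"
```

```text
t 12.05 tip bay [104.5   1.3  45. ] yaw err 0.005 F [-0.5 -4.9 15. ] tool z [ 0.002 -0.    -1.   ]
```

To row units: -0.045 m is -0.9, 0.001 m is 0.02.

>>> step_hand --offsets '[[[0,0,0.02,0,0,0],[0,0,0,0,0,0],[0,0,0,0,0,0],[0,0,-0.2,0,0,0],[0,0,-0.8,0,0,0],[0,0,-0.9,0,0,0],[0.9,0,-0.4,0,0,0],[0.9,0,0,0,0,0],[0.9,0,0,0,0,0],[0.9,0,0,0,0,0]]]'

```text
time_s: 13.05
ee_pos: [0.4987, 0.2339, 0.2599]
eef_rot: [3.141, -0.0, 1.804]
force: [0.5, -0.5, 0.4]
grip_width: 0.0002
grip_force: 0.0
```

>>> step_hand --offsets '[[[0.8,0,0,0,0,0],[0.8,0,0,0,0,0],[0,0,0,0,0,0],[0,0,0,0,0,0]]]'

```text
time_s: 13.45
ee_pos: [0.4807, 0.3105, 0.2593]
eef_rot: [-3.141, 0.0, 1.805]
force: [0.9, -0.1, -0.2]
grip_width: 0.0003
grip_force: 0.0
```

```bash
python3 - <<'E'
from h import *
import cv2
st()
for n in ("top","scene"):
    im=eyes.camera(n)["pixels"]; cv2.imwrite(f"pics/end_{n}.png",im)
    hsv=cv2.cvtColor(im,cv2.COLOR_BGR2HSV); m=cv2.inRange(hsv,(100,150,60),(125,255,255))
    N,l,s,c=cv2.connectedComponentsWithStats(m)
    for P in ((117,0,20),(117,104,20)):
        p=proj(n,b2w(*P))[0]; i=1+np.argmin(np.hypot(*(c[1:]-p).T)); print(n,"cap pred",p.round(1),"blob",c[i].round(1),s[i,4], w2b(ray(n,c[i],.1)))
    # wire brightness on crown vs neighbour bay's fixed bail
    for y0 in (0,104):
        print(n,y0,[[int(im[int(round(q[1])),int(round(q[0]))].mean()) for q in proj(n,np.array([b2w(106+d,y0+y,44) for y in(-20,-10,0,10,20)]))] for d in (-6,-3,0,3,6)])
    # patch similarity between bays
    a,b=[cv2.warpPerspective(im,cv2.getPerspectiveTransform(np.float32(proj(n,np.array([b2w(x,y0+y,44) for x,y in((60,-40),(135,-40),(135,40),(60,40))]))),np.float32([[0,0],[75,0],[75,80],[0,80]])),(75,80)) for y0 in(0,104)]
    print("corr",np.corrcoef(a.ravel(),b.ravel())[0,1])
E
```

```text
t 13.45 tip bay [-156.1   -0.5  157.3] yaw err 0.006 F [ 0.3  0.9 -0.2] tool z [-0. -0. -1.]
top cap pred [358.3 211.8] blob [359.2 211.8] 52 [119.8  -0.7  20. ]
top cap pred [349.6 178.6] blob [350.7 178.2] 57 [120.5 104.3  20. ]
top 0 [[118, 233, 241, 225, 110], [116, 225, 243, 183, 113], [132, 164, 203, 124, 121], [71, 115, 118, 90, 64], [49, 88, 92, 90, 45]]
top 104 [[159, 230, 242, 223, 143], [127, 240, 240, 215, 171], [203, 241, 203, 213, 146], [97, 163, 138, 115, 69], [51, 99, 115, 94, 44]]
corr 0.941405487346303
scene cap pred [331.4 249.3] blob [330.4 251.7] 45 [119.9  -6.6  20. ]
scene cap pred [360.7 225.3] blob [360.8 224.8] 50 [116.2 105.5  20. ]
scene 0 [[250, 250, 250, 252, 250], [250, 245, 248, 247, 245], [240, 238, 233, 232, 230], [237, 243, 231, 231, 216], [248, 252, 236, 242, 242]]
scene 104 [[251, 251, 254, 254, 178], [251, 251, 254, 254, 161], [250, 248, 254, 254, 111], [248, 248, 251, 247, 123], [248, 252, 250, 241, 94]]
corr 0.5347797516138337
```

```bash
python3 -c "
from station import ctrl; print(ctrl.hand_in())"
```

```text
the job is handed in; nothing more can be done
None
```

The job is handed in at about 13.5 s of the 67 s limit: the flask was tipped flat and pushed home against the end stop, and the near bay's bail was pressed down (closed judged from contact force at the crown's closed height, as I had no picture views left to see it; no verdict came back).

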